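# Stand an angle bracket against the fence and latch it

### The job

Get the aluminium L-bracket ready for dressing: slide it along the bench up to the fixture's fence and tip it up about its foot edge until it stands upright and flat against the fence, with its flange pointing back over the fence's top and neither side overhanging the fence's ends; keep the foot down, do not lift the bracket off the bench. Then swing the latch bar fully closed in front of it. Do not bump the clear spark shield above, and leave the grinding wheel, the spacer and the steel offcut where they are.

Things in the scene. Friction and masses are not known exactly. Their poses are not given: they have to be found in the camera images.
- fixture: Steel fixture fixed to the bench. Origin: on the bench, middle of the foot of the fence's working face. x points into the fence (the face is the plane x = 0, looking to -x), y along the fence, z up. Fence 12 mm thick, 200 long, 82 high. In front of the face stands only the latch post (22 mm across, x -16, y 128). Behind, two rods at x 100, y +-90 carry the shield.
- shield: Clear level spark shield over the fence, 60 x 200 mm, steel lip in front. Origin: centre of its underside, 272 mm up; from 25 mm in front of the face to 35 behind; its rods and lip reach down to 262 mm. An upright tool pushing at the fence would hit it: lean the tool 35 to 45 degrees, top towards the fixture's -x.
- bracket: Aluminium L-bracket, 0.24 to 0.39 kg: flat leg 95 (x) x 120 (y) x 6 mm on the bench, flange 6 mm thick along its -x edge, 60 mm high. Origin: centre of the leg's underside; +x to the foot edge (near the fence), z the flange's way. Pushed on the flange it slides, then pivots at the fence. Upright, z points to the fixture's +x and beyond about 78 degrees it falls on to the fence by itself, and pressed farther its foot kicks out.
- bracket_heel (a point): Heel of the bracket: outer bottom edge where leg and flange meet (middle of its width), 95 mm from the foot edge. On the bench when flat, 95 mm up when upright.
- bracket_foot (a point): Middle of the foot edge of the bracket's underside, the edge on which it pivots; axes as bracket. To tip the bracket, let the pushing finger rise with the flange on an arc about this edge: a merely level push jams by friction. Upright, it stands 6 mm in front of the fence's face.
- bracket_lip (a point): Middle of the free edge of the flange, 60 mm above the leg's underside.
- latch (a joint): Latch bar on a vertical pivot at x -16, y 128 mm of the fixture, turning anticlockwise from above. 0 rad: open, pointing to the fixture's -x; 1.57: closed, along -y, 4 mm in front of the upright bracket; stop at 1.60. Light friction, stays where left. Bar 12 mm wide, 124 mm long, 45 to 63 mm above the bench.
- latch_knob (a point): Middle of the round upright knob on the latch bar: 24 mm across, from 63 to 103 mm above the bench (this point at 83 mm), 118 mm from the pivot.
- wheel: Bystander: grey grinding wheel lying flat, 124 mm across, 22 mm thick, beyond the latch side. Origin: centre of underside.
- spacer: Bystander: upright steel tube, 40 mm across, 55 mm high, beside the bracket on the side away from the latch. Origin: centre of underside.
- offcut: Bystander: dark steel bar 130 x 30 x 12 mm lying to the robot's right. Origin: centre of underside.
Things that resemble listed ones, but are neither listed nor needed, are in the scene too. Several things have the shape of the bracket; the one meant has the colours described above.

How it is judged:
On the way, in this order (a step that is already met when the one before it is completed fails the run):
1. The bracket stands upright flat against the fence, flange over its top, with the latch still open (angle between the z axis of bracket and the x axis of fixture, either way round below 0.12 rad and z of bracket_heel in the frame of fixture above 0.085 m and x of bracket_lip in the frame of fixture above 0.04 m and x of each of bracket_foot, bracket_heel in the frame of fixture above -0.016 m and y of bracket in the frame of fixture between -0.04 and 0.04 m and value of joint latch below 0.8 rad), for 0.2 s.
2. The latch bar is swung closed in front of the bracket (value of joint latch above 1.47 rad), for 0.2 s.
At the end, for the whole second after the job is handed in: The bracket stands on its foot edge, its leg within 7 degrees of flat against the fence (foot and heel within 16 mm of the face, heel over 85 mm up), flange tip over 40 mm behind the face, centre within 40 mm of the fence's middle (no overhang), the latch beyond 1.47 rad, all at rest and let go (angle between the z axis of bracket and the x axis of fixture, either way round below 0.12 rad and z of bracket_heel in the frame of fixture above 0.085 m and x of bracket_lip in the frame of fixture above 0.04 m and x of each of bracket_foot, bracket_heel in the frame of fixture above -0.016 m and y of bracket in the frame of fixture between -0.04 and 0.04 m and value of joint latch above 1.47 rad and linear speed of bracket below 0.01 m/s and velocity of joint latch between -0.05 and 0.05 rad/s); the robot touches nothing.
It fails at once if The bracket's foot edge is lifted more than 30 mm off the bench (height (world z) of bracket_foot above 0.03 m).
It fails at once if The spark shield is bumped (over 5 N) (contact force between shield and anything else above 5 N).
It fails at once if The wheel, spacer or offcut is moved more than 25 mm (distance of any of wheel, spacer, offcut from where it was at the start of the episode above 0.025 m).
It also fails if it takes over 72 s, if anything falls off the work surface, if the arm or the gripper's body presses on something with over 40 N, if the wrist force passes 120 N, or if a joint passes its speed limit or range.

### The arm

A 6-joint arm with a two-finger parallel gripper is mounted at the origin on the work surface. World frame = base frame: x ahead of the robot, y to its left, z up, the work surface at z = 0. Lengths are in m, angles in rad, forces in N, time in s.
With the tool pointing down it reaches from about 0.25 to 0.725 m from the base axis. Payload 9.7 kg.
Tool frame: the origin (TCP) lies on the centre line of the jaws, within the pads' length; the fingertips stand 22 mm ahead of it and the grasp point (between the pads) lies 3 mm ahead of it; z points along the fingers, x is the direction in which the jaws open and shut, and the axes are right-handed (so a half turn about z gives the same grasp; the last joint's range is limited). The gripper opens to 85 mm and grips with 20 to 120 N. Pads are 22 mm wide; open, the fingers measure 114 mm over their backs; the gripper's body (76 mm by 85 mm) begins 54 mm behind the grasp point. The pads swing forward as they close: fully open they stand 13 mm farther back than shut.
Start: joints at [-1.214, 0.087, 0.176, 1.66, 0, 1.571], TCP at [0.192, -0.515, 0.253] pointing down, gripper open.
Joint ranges: [-3.13, 3.13], [-0.85, 1.81], [-1.15, 1.24], [-2.2, 2.28], [-1.44, 1.52], [-3.14, 3.14]. Speed limits (rad/s): [2.22, 2.22, 2.57, 3.14, 3.14, 3.14].

### API

Orientations are given as a unit quaternion [x, y, z, w].
In Python, from bench import env gives the robot as it stands.
- The arm moves only by the tool jog_arm, never from a script. Its argument "plan" is one flat list of numbers, 7 for each row, row after row: the shift along the tool's x, y, z in m, then the turn, a rotation vector about the tool's x, y, z in degrees, then the gripper command: -1 is fully open, 1 is shut, values between are in proportion. A call has exactly 5 rows; each row is the pose to reach, as a shift and turn from the pose commanded when the call began, along the tool's axes at that moment; what a row does not reach only later rows make up. A row lasts 1/10 s, in which the tool goes at most 50 mm and 8.59 degrees, less where a joint would pass 70% of its speed; a pose out of reach is approached as far as the arm can. A call with a gripper value outside its range is refused whole. The fingers move at their own pace and stop on an object; "force" is the grip in N (left out, the last holds). Time passes only in rows, so rows that repeat a pose let the fingers close, or fill a call up. It gives the time, the measured TCP pose, the force and the opening at its end, in the units of the state.
- env.observe(): the state, without advancing time (a new reading comes with each control period).
- env.camera(name): name is "scene" or "top"; returns the picture (400x640x3 uint8, blue, green, red); there is no depth.
- env.camera_info(name): a dict with "mtx" (3x3 intrinsics, pixels), "dist" ([k1, k2, p1, p2, k3] as OpenCV has them; the pictures are not rectified), "R" (3x3) and "t" (3): a world point X has camera coordinates R X + t. Camera axes: x right, y down, z forward; pixel columns grow to the right and rows downward; lengths in m; the calibration is good to about 2 mm. A picture is of the moment at which its call begins. camera_info takes no time and is no camera call.
- env.finish_job(): hands the job in, once; it reports no verdict.
The state is a dict: "time_s": time; "joints": joint angles; "qd": joint speeds; "joint_torque": joint torques, N m; "eef_pos": TCP position; "orientation": TCP orientation; "contact_force": force on the tool from outside, world axes, zero at the start; "wrist_torque": the same for the moment, N m; "grip_width": finger opening in m.
Only numpy, scipy, OpenCV 4.12 (cv2) and the standard library are available. Lean on these libraries where they do the work, as an engineer would, in place of code of your own. Each camera call takes 0.05 s, during which the arm holds its last target.

## Working session

There is one attempt and no reset: what is moved stays moved. The work goes in short steps, Python scripts to look and compute and a tool call to move; the robot and the scene stay as the last step left them, time stands still between calls to the robot, and variables do not carry over. Pictures are saved under pics/ and viewed, and the job is handed in when it is done.

Besides the shell and the picture viewer there is one more tool, called after "Call:" as a command line: name --argument value ..., lists and objects as JSON in quotes. jog_arm: Moves the arm, as the interface text tells. Its arguments: {"type":"object","properties":{"plan":{"type":"array"},"force":{"type":"number"}},"required":["plan"]}

```bash
ls; mkdir -p pics; python3 - <<'E'
from bench import env
import cv2
for n in("scene","top"):
    cv2.imwrite(f"pics/{n}0.png",env.camera(n)); i=env.camera_info(n); print(n,i)
print(env.observe())
E
```

```text
pics
scene {'mtx': array([[493.73002249,   0.        , 324.22721866],
       [  0.        , 493.73002249, 197.15274949],
       [  0.        ,   0.        ,   1.        ]]), 'dist': array([0.03851798, 0.        , 0.        , 0.        , 0.        ]), 'R': array([[ 0.72742771,  0.68598839, -0.01639673],
       [ 0.47659225, -0.52228515, -0.70716197],
       [-0.49366867,  0.50659465, -0.70686144]]), 't': array([-0.34993819, -0.12018656,  1.47806501])}
top {'mtx': array([[500.60085612,   0.        , 322.11910018],
       [  0.        , 500.60085612, 203.9664973 ],
       [  0.        ,   0.        ,   1.        ]]), 'dist': array([0.04906673, 0.        , 0.        , 0.        , 0.        ]), 'R': array([[ 0.0010243 , -0.99997262,  0.00732845],
       [-0.98399405, -0.0023138 , -0.17818627],
       [ 0.17819835, -0.00702864, -0.98396948]]), 't': array([-0.01241438,  0.52812832,  1.46557316])}
{'time_s': 0.1, 'joints': array([-1.21399925e+00,  8.73987766e-02,  1.75229241e-01,  1.65979989e+00,
       -1.20414121e-05,  1.57080751e+00]), 'qd': array([-0.00023517, -0.00167632,  0.00301863,  0.0004098 , -0.00159112,
       -0.00207714]), 'joint_torque': array([ 1.59136284e-04, -5.21561623e+01,  4.65653551e+01,  1.60102261e-02,
       -1.50454736e-05, -5.87449577e-06]), 'eef_pos': array([ 0.19203717, -0.51519861,  0.25266556]), 'orientation': array([ 8.21359814e-01, -5.70410126e-01, -4.85207848e-04, -3.29624369e-04]), 'contact_force': array([0.1226572 , 0.6773181 , 0.29101684]), 'wrist_torque': array([-0.01512307,  0.01675782,  0.00778599]), 'grip_width': 0.08541924038848965}
```

View pics/scene0.png

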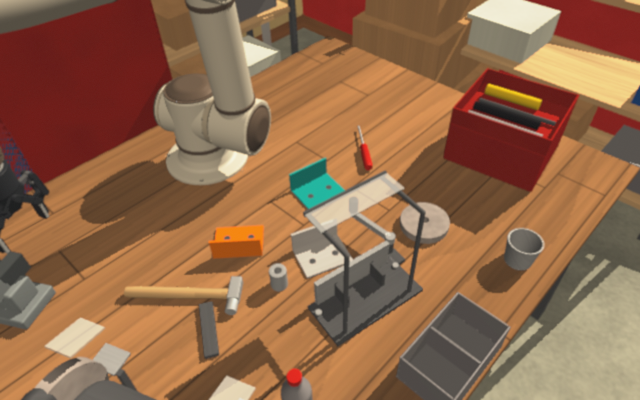

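View pics/top0.png

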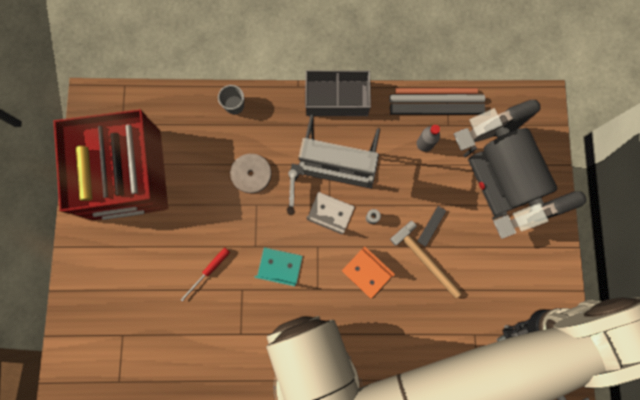

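The scene camera shows the grey bracket near (318,250), the fixture near (365,285), the spacer at (278,277), the wheel at (425,222) and the latch knob at (388,237). From the top, the bracket is at (331,213), the shield at (340,158) and the knob near (292,178). The teal and orange brackets are decoys. Next I zoom in.

```bash
python3 - <<'E'
import cv2
a=cv2.imread("pics/scene0.png")[160:350,250:460]; cv2.imwrite("pics/s_zoom.png",cv2.resize(a,None,fx=3.1,fy=3.1,interpolation=cv2.INTER_CUBIC))
a=cv2.imread("pics/top0.png")[110:245,220:400]; cv2.imwrite("pics/t_zoom.png",cv2.resize(a,None,fx=4.4,fy=4.4,interpolation=cv2.INTER_CUBIC))
E
```

```text
(no output)
```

View pics/s_zoom.png

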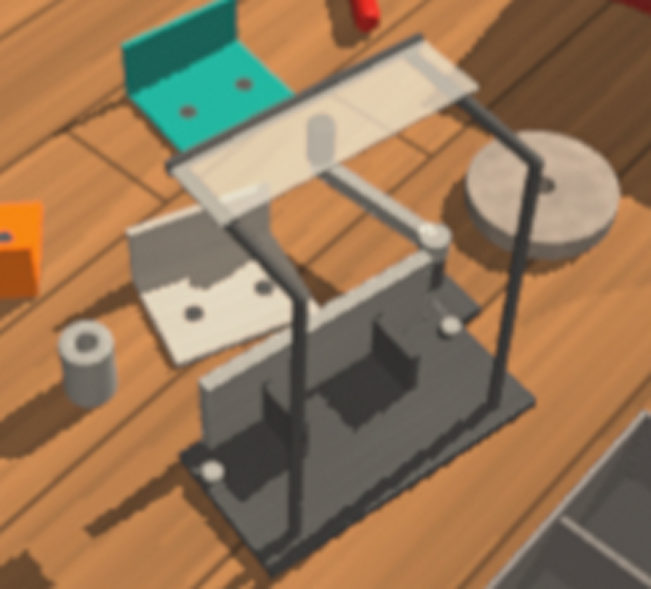

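View pics/t_zoom.png

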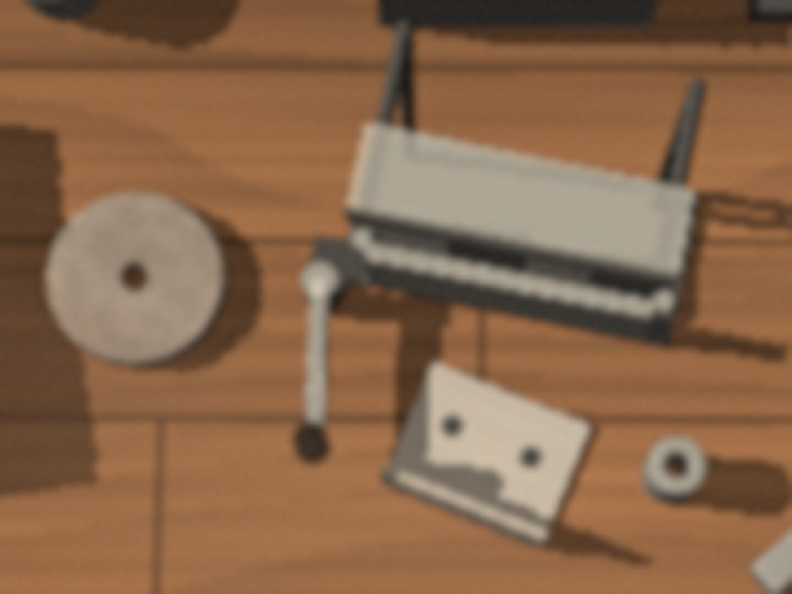

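```bash
cat > h.py <<'E'
import numpy as np,cv2
from scipy.optimize import least_squares
from bench import env
def proj(n,P):
    i=env.camera_info(n); r,_=cv2.Rodrigues(i["R"])
    return cv2.projectPoints(np.array(P,float).reshape(-1,3),r,i["t"],i["mtx"],i["dist"])[0].reshape(-1,2)
def T(p,P):
    P=np.array(P,float).reshape(-1,3); c,s=np.cos(p[2]),np.sin(p[2])
    return np.c_[p[0]+c*P[:,0]-s*P[:,1],p[1]+s*P[:,0]+c*P[:,1],P[:,2]]
def zt(u): return np.array(u,float)/4.4+[220-.39,110-.39]
def zs(u): return np.array(u,float)/3.1+[250-.34,160-.34]
def ray(n,uv,z):
    i=env.camera_info(n); q=cv2.undistortPoints(np.array([[uv]],float),i["mtx"],i["dist"]).ravel()
    d=i["R"].T@np.r_[q,1]; C=-i["R"].T@i["t"]; return C+d*(z-C[2])/d[2]
def fit(obs,p0):
    def f(p): return np.concatenate([(proj(n,T(p,P))-uv).ravel() for n,P,uv in obs])
    s=least_squares(f,p0,loss="soft_l1",x_scale=[.01,.01,.01]); return s.x,f(s.x).reshape(-1,2)
E
python3 - <<'E'
from h import *
m=1e-3
F=[("top",(35*m,.1,.275),zt((368,123))),("top",(35*m,-.1,.275),zt((695,190))),("top",(-25*m,-.1,.275),zt((680,277))),("top",(-25*m,.1,.275),zt((348,210))),
("scene",(35*m,.1,.275),zs((478,88))),("scene",(35*m,-.1,.275),zs((230,222))),("scene",(-25*m,-.1,.275),zs((175,165))),("scene",(-25*m,.1,.275),zs((420,40))),
("scene",(.012,-.1,.082),zs((207,390))),("scene",(.1,-.09,.01),zs((295,535))),("scene",(.1,.09,.01),zs((497,398))),
("top",(0,-.1,.082),zt((660,318))),("top",(0,.1,.082),zt((350,243))),("top",(-.016,.128,.07),zt((318,280))),("scene",(-.016,.128,.07),zs((432,237)))]
p,r=fit(F,[.7,0,-.2]); print(p,np.rad2deg(p[2])); print(r.round(1))
B=[("top",(.0475,.06,.006),zt((437,362))),("top",(.0475,-.06,.006),zt((592,425))),("top",(-.0445,.06,.06),zt((387,473))),("top",(-.0445,-.06,.06),zt((547,538))),
("scene",(.0475,-.06,.003),zs((178,366))),("scene",(-.0445,-.06,.06),zs((127,233))),("scene",(-.0445,.06,.06),zs((268,185))),("scene",(-.0415,-.06,.006),zs((145,292)))]
b,r=fit(B,[.55,0,-.4]); print(b,np.rad2deg(b[2])); print(r.round(1))
k=ray("top",zt((312,437)),.103); print("knob",k,ray("scene",zs((321,140)),.083))
c,s=np.cos(p[2]),np.sin(p[2]); inv=lambda q:(np.array([[c,s],[-s,c]])@(np.array(q[:2])-p[:2])).round(4)
print("bracket in fix",inv(b),np.rad2deg(b[2]-p[2]),"knob",inv(k))
print("spacer",inv(ray("top",zt((677,463)),.055)),"wheel",inv(ray("top",zt((134,276)),.022)))
E
```

```text
[ 0.61195105 -0.04987951 -0.20347521] -11.65827099213721
[[-0.5 -1. ]
 [ 0.2 -1.1]
 [-0.7  1. ]
 [-0.8  0.9]
 [ 0.7 -0.2]
 [-2.6  1.5]
 [-3.   0.3]
 [-0.3 -1.2]
 [ 0.5  0.5]
 [ 0.4 -0.6]
 [-1.   2. ]
 [-1.6 -0.9]
 [ 3.2  2.8]
 [ 0.3 -1.4]
 [ 1.4 -2.5]]
[ 0.50864566 -0.03833604 -0.3818548 ] -21.878668270054018
[[-0.5 -0.4]
 [ 0.1 -0.5]
 [-0.7 -1.2]
 [ 0.4 -1.1]
 [-0.3  0. ]
 [-0.1  0.1]
 [-0.2 -0.6]
 [-4.1 -3.8]]
knob [0.50324177 0.08058031 0.103     ] [0.50397979 0.08135945 0.083     ]
bracket in fix [-0.1035 -0.0096] -10.220397277916806 knob [-0.1328  0.1058]
spacer [-0.0921 -0.1369] wheel [-0.0333  0.2605]
```

```bash
cat >> h.py <<'E'
FX=np.array([.612,-.0499,-.2035])
def box(a,b):
    import itertools
    V=np.array(list(itertools.product(*zip(a,b)))); 
    return V,[(i,j) for i in range(8) for j in range(i+1,8) if bin(i^j).count("1")==1]
def draw(img,n,p,boxes,col,off,k):
    for a,b in boxes:
        V,E=box(a,b); u=(proj(n,T(p,V))-off+.4)*k
        for i,j in E: cv2.line(img,tuple(int(x) for x in u[i].round()),tuple(int(x) for x in u[j].round()),col,1,cv2.LINE_AA)
FB=[((0,-.1,0),(.012,.1,.082)),((-.025,-.1,.272),(.035,.1,.276)),((-.027,.117,0),(-.005,.139,.07))]
BB=[((-.0475,-.06,0),(.0475,.06,.006)),((-.0475,-.06,0),(-.0415,.06,.06))]
E
cat > ov.py <<'E'
import sys; from h import *
def go(f,n,off,size,k,out,fx,b):
    a=cv2.imread(f)[off[1]:off[1]+size[1],off[0]:off[0]+size[0]]; a=cv2.resize(a,None,fx=k,fy=k,interpolation=cv2.INTER_CUBIC)
    draw(a,n,fx,FB,(0,0,255),np.array(off),k)
    if b is not None: draw(a,n,b,BB,(0,255,0),np.array(off),k)
    return a
E
python3 - <<'E'
from ov import *
b=[.5086,-.0383,-.3819]
cv2.imwrite("pics/ov_s.png",go("pics/scene0.png","scene",(250,160),(210,190),3.1,0,FX,b))
cv2.imwrite("pics/ov_t.png",go("pics/top0.png","top",(270,110),(130,125),4.4,0,FX,b))
E
```

```text
(no output)
```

View pics/ov_s.png

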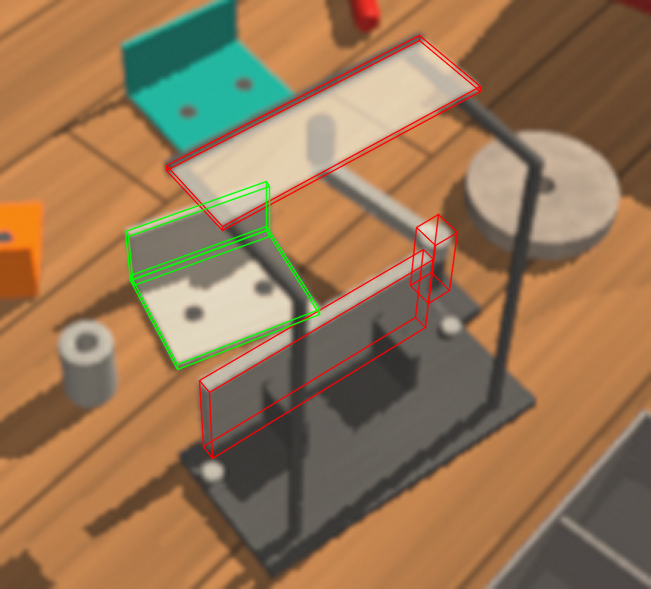

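View pics/ov_t.png

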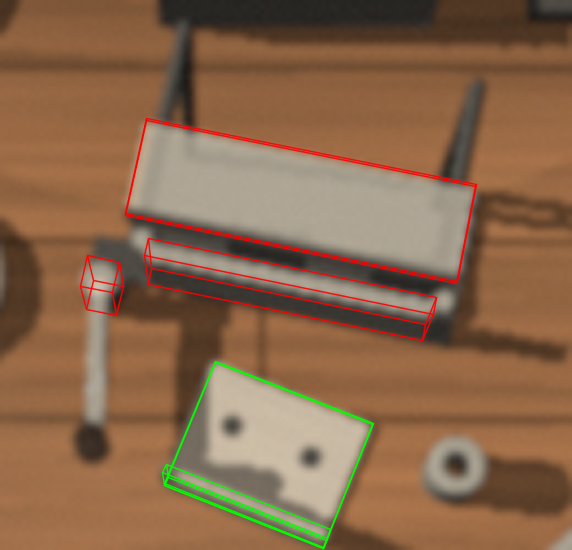

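The bracket overlay fits to within a pixel. The fixture overlay is off by at most about 3 mm. I'll write a helper that turns fixture-frame targets into tool-axis rows.

```bash
cat > mv.py <<'E'
from h import *
from scipy.spatial.transform import Rotation as R
RF=R.from_euler("z",FX[2])
def ori(lean,yaw=0):  # deg; fixture-frame
    a=np.deg2rad(lean); M=np.array([[0,np.cos(a),np.sin(a)],[1,0,0],[0,np.sin(a),-np.cos(a)]])
    return RF*R.from_euler("z",yaw,degrees=True)*R.from_matrix(M)
def fw(p): return RF.apply(p)+[FX[0],FX[1],0]
def st(s=None):
    s=s or env.observe(); p=RF.inv().apply(s["eef_pos"]-np.array([FX[0],FX[1],0])); r=R.from_quat(s["orientation"])
    zf=RF.inv().apply(r.as_matrix()[:,2]); xf=RF.inv().apply(r.as_matrix()[:,0])
    print("t",round(s["time_s"],2),"fix pos mm",(p*1e3).round(1),"lean",np.rad2deg(np.arctan2(zf[0],-zf[2])).round(1),"xaxis",xf.round(3),"F",RF.inv().apply(s["contact_force"]).round(1),"w",round(s["grip_width"],4),"q",s["joints"].round(2))
def rows(tg,cur=None):
    """tg: list of (x,y,z mm, lean, yaw) ; cur None = measured, else same tuple commanded"""
    if cur is None:
        s=env.observe(); p0=s["eef_pos"]; r0=R.from_quat(s["orientation"])
    else: p0=fw(np.array(cur[:3])/1e3); r0=ori(*cur[3:])
    for t in tg:
        d=r0.inv().apply(fw(np.array(t[:3])/1e3)-p0); v=(r0.inv()*ori(*t[3:])).as_rotvec(degrees=True)
        print(", ".join(f"{x:.4f}" for x in d),", "+", ".join(f"{x:.2f}" for x in v))
E
python3 - <<'E'
from mv import *
st(); rows([(-220,-10,200,0,-10),(-220,-10,200,42,-10)])
E
```

```text
t 0.1 fix pos mm [-317.3 -540.6  252.7] lean -0.0 xaxis [ 0.531 -0.847 -0.001] F [-0.   0.7  0.3] w 0.0854 q [-1.21  0.09  0.18  1.66 -0.    1.57]
-0.3977, -0.3644, 0.0531 , -0.08, 0.03, -137.90
-0.3977, -0.3644, 0.0531 , -19.32, 50.02, -130.23
```

Call:
jog_arm --plan '[-0.05, -0.045, 0, 0, 0, -8, -0.4, -0.1, -0.09, 0, 0, 0, -16, -0.4, -0.15, -0.135, 0, 0, 0, -24, -0.4, -0.2, -0.18, 0, 0, 0, -32, -0.4, -0.24, -0.22, 0, 0, 0, -40, -0.4]'

```text
time_s: 0.6
eef_pos: [0.285, -0.2814, 0.253]
orientation: [0.968, -0.253, -0.0, -0.0]
contact_force: [0.3, -0.0, 1.4]
grip_width: 0.0596
```

```bash
python3 - <<'E'
from mv import *
st(); rows([(-220,-10,200,0,-10),(-220,-10,200,42,-10)])
E
```

```text
t 0.6 fix pos mm [-273.5 -292.8  253. ] lean -0.0 xaxis [ 0.953 -0.303 -0.   ] F [0.3 0.  1.4] w 0.0596 q [-0.78 -0.27 -0.15  1.69  0.    1.3 ]
-0.0347, -0.2858, 0.0530 , -0.01, -0.00, -97.62
-0.0347, -0.2858, 0.0530 , -31.17, 35.60, -92.75
```

Call:
jog_arm --plan '[-0.01, -0.05, 0, 0, 0, -8, -0.4, -0.02, -0.1, 0, 0, 0, -16, -0.4, -0.03, -0.15, 0, 0, 0, -24, -0.4, -0.035, -0.2, 0, 0, 0, -32, -0.4, -0.035, -0.24, 0, 0, 0, -40, -0.4]'

```text
time_s: 1.1
eef_pos: [0.373, -0.0549, 0.2535]
orientation: [0.996, 0.094, 0.0, 0.0]
contact_force: [0.7, 0.7, 0.6]
grip_width: 0.0595
```

```bash
python3 - <<'E'
from mv import *
st(); rows([(-220,-10,200,0,-10),(-220,-10,200,42,-10)])
E
```

```text
t 1.1 fix pos mm [-233.1  -53.2  253.5] lean 0.0 xaxis [0.924 0.382 0.001] F [0.5 0.8 0.6] w 0.0595 q [-0.15 -0.32 -0.19  1.7   0.    1.24]
0.0286, -0.0349, 0.0535 , 0.03, -0.04, -57.53
0.0286, -0.0349, 0.0535 , -38.32, 21.02, -54.85
```

Call:
jog_arm --plan '[0.01, -0.01, 0.01, 0, 0, -8.5, -0.4, 0.02, -0.02, 0.02, 0, 0, -17, -0.4, 0.0286, -0.0349, 0.03, 0, 0, -25.5, -0.4, 0.0286, -0.0349, 0.03, 0, 0, -34, -0.4, 0.0286, -0.0349, 0.03, 0, 0, -42.5, -0.4]'

```text
time_s: 1.6
eef_pos: [0.3945, -0.0172, 0.2226]
orientation: [0.894, 0.449, -0.001, -0.0]
contact_force: [-0.2, -0.3, 0.6]
grip_width: 0.0601
```

```bash
python3 - <<'E'
from mv import *
st(); rows([(-220,-10,200,0,-10),(-220,-10,200,20,-10),(-220,-10,200,42,-10)])
E
```

```text
t 1.6 fix pos mm [-219.6  -11.9  222.6] lean -0.1 xaxis [ 0.422  0.906 -0.001] F [-0.2 -0.3  0.6] w 0.0601 q [-0.04 -0.29 -0.23  1.63  0.    0.6 ]
0.0016, -0.0012, 0.0226 , -0.07, 0.04, -14.98
0.0016, -0.0012, 0.0226 , -19.96, 2.65, -14.82
0.0016, -0.0012, 0.0226 , -41.83, 5.52, -14.29
```

Call:
jog_arm --plan '[0.0016, -0.0012, 0.0226, -8, 1, -3, -0.4, 0.0016, -0.0012, 0.0226, -16, 2, -6, -0.4, 0.0016, -0.0012, 0.0226, -24, 3, -9, -0.4, 0.0016, -0.0012, 0.0226, -32, 4, -11, -0.4, 0.0016, -0.0012, 0.0226, -40, 5.5, -14.3, -0.4]'

```text
time_s: 2.1
eef_pos: [0.4193, -0.006, 0.2031]
orientation: [0.784, 0.524, 0.178, 0.28]
contact_force: [1.4, 0.2, 0.2]
grip_width: 0.0598
```

```bash
python3 - <<'E'
from mv import *
st(); rows([(-190,-2,62,42,-10.2)])
cv2.imwrite("pics/s1.png",env.camera("scene"))
E
```

```text
t 2.1 fix pos mm [-197.6    4.   203.1] lean 38.2 xaxis [ 0.193  0.981 -0.014] F [1.3 0.4 0.2] w 0.0598 q [ 0.22 -0.85 -0.74  1.1  -0.38  0.5 ]
-0.0024, -0.0817, 0.1154 , -3.20, 1.25, -0.19
```

View pics/s1.png

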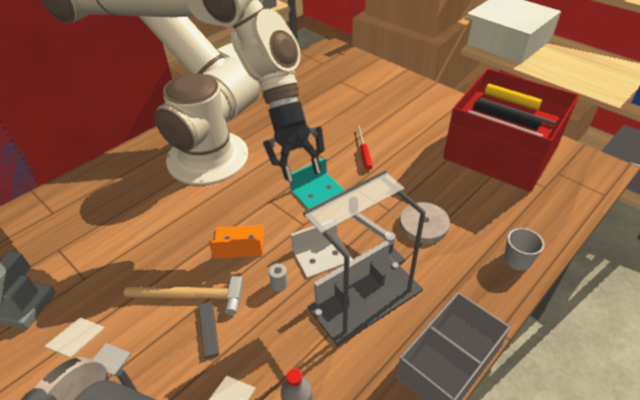

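```bash
python3 - <<'E'
from mv import *
g=lambda n,u,z: (RF.inv().apply(ray(n,u,z)-[FX[0],FX[1],0])*1e3).round(0)
print("teal top",[g("top",u,z) for u,z in [((265,249),.006),((302,254),.006),((257,280),.06),((298,286),.06)]])
print("orange",[g("top",u,.03) for u in [(365,249),(392,270),(375,297),(343,271)]])
rows([(-192,-1,90,25,-10.2),(-192,0,67,25,-10.2)])
E
```

```text
teal top [array([-255.,  164.,    6.]), array([-247.,   50.,    6.]), array([-351.,  160.,   60.]), array([-344.,   40.,   60.])]
orange [array([-195., -133.,   30.]), array([-240., -224.,   30.]), array([-328., -189.,   30.]), array([-273.,  -81.,   30.])]
-0.0043, -0.0665, 0.0901 , 14.07, 1.17, -0.10
-0.0029, -0.0812, 0.1078 , 14.07, 1.17, -0.10
```

Call:
jog_arm --plan '[-0.001, -0.01, 0.01, 7, 0.5, 0, -0.4, -0.002, -0.03, 0.035, 14, 1.2, 0, -0.4, -0.003, -0.045, 0.06, 14, 1.2, 0, -0.4, -0.004, -0.06, 0.085, 14, 1.2, 0, -0.4, -0.004, -0.0665, 0.09, 14, 1.2, 0, -0.4]'

```text
time_s: 2.65
eef_pos: [0.4205, -0.0126, 0.0901]
orientation: [0.812, 0.544, 0.12, 0.175]
contact_force: [-0.1, 0.1, 0.4]
grip_width: 0.0594
```

```bash
python3 - <<'E'
from mv import *
st(); rows([(-192,0,67,25,-10.2),(-180,-1,67,25,-10.2),(-180,-1,67,30,-10.2)])
E
```

```text
t 2.65 fix pos mm [-195.1   -2.2   90.1] lean 24.2 xaxis [0.184 0.983 0.005] F [-0.1  0.   0.4] w 0.0594 q [ 0.09 -0.65 -0.78  1.05 -0.19  0.44]
0.0026, -0.0072, 0.0221 , -0.49, -0.10, -0.47
0.0038, 0.0037, 0.0271 , -0.49, -0.10, -0.47
0.0038, 0.0037, 0.0271 , -5.49, -0.08, -0.47
```

Call:
jog_arm --plan '[0.0026, -0.004, 0.011, 0, 0, 0, -0.4, 0.0026, -0.0072, 0.0221, -0.5, -0.1, -0.5, -0.4, 0.003, -0.0035, 0.024, -0.5, -0.1, -0.5, -0.4, 0.0038, 0, 0.0255, -0.5, -0.1, -0.5, -0.4, 0.0038, 0.0037, 0.0271, -0.5, -0.1, -0.5, -0.4]'

```text
time_s: 3.15
eef_pos: [0.4382, -0.0139, 0.0722]
orientation: [0.808, 0.547, 0.124, 0.181]
contact_force: [0.2, 0.4, -0.1]
grip_width: 0.0602
```

```bash
python3 - <<'E'
from mv import *
st()
a=env.camera("scene"); b=env.camera("top")
cv2.imwrite("pics/s2.png",a);cv2.imwrite("pics/t2.png",b)
z=cv2.resize(a[160:350,230:440],None,fx=2.4,fy=2.4,interpolation=2);y=cv2.resize(b[150:280,270:400],None,fx=3,fy=3,interpolation=2)
o=np.zeros((460,900,3),np.uint8);o[:456,:504]=z;o[:390,504:894]=y;cv2.imwrite("pics/c2.png",cv2.resize(o,(800,409)))
E
```

```text
t 3.15 fix pos mm [-177.5    0.2   72.2] lean 25.1 xaxis [0.176 0.984 0.003] F [ 0.1  0.4 -0.1] w 0.0602 q [ 0.08 -0.6  -0.8   0.98 -0.19  0.42]
```

View pics/c2.png

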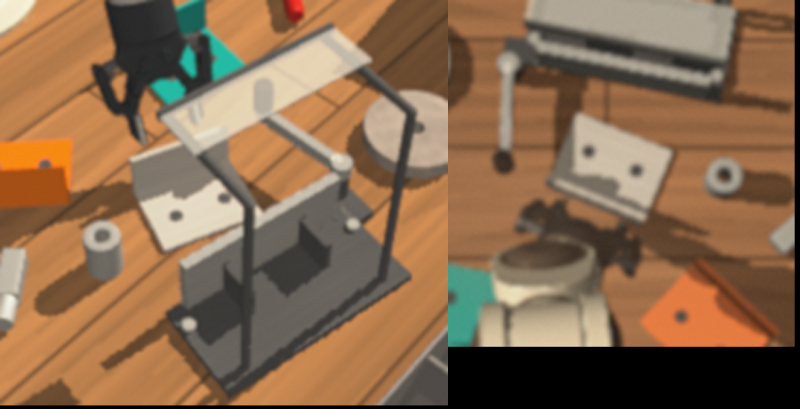

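The fingers stand centred just behind the flange, at about (170,110) in the left crop, and nothing is touched yet. I'll lower a little, then start the slide.

```bash
python3 - <<'E'
from mv import *
L=[(-177,0,62,25,-10),(-173,0,61,27,-10),(-169,0,60,29,-10),(-165,0,59.5,31,-10),(-161,0,59,33,-10)]
rows(L)
E
```

```text
0.0002, -0.0037, 0.0091 , 0.35, -0.09, -0.19
0.0009, -0.0005, 0.0117 , -1.65, -0.08, -0.19
0.0016, 0.0026, 0.0143 , -3.65, -0.08, -0.19
0.0023, 0.0059, 0.0165 , -5.65, -0.08, -0.19
0.0030, 0.0093, 0.0186 , -7.65, -0.07, -0.19
```

Call:
jog_arm --plan '[0.0002, -0.0037, 0.0091, 0.3, 0, 0, -0.4, 0.0009, -0.0005, 0.0117, -1.6, 0, 0, -0.4, 0.0016, 0.0026, 0.0143, -3.6, 0, 0, -0.4, 0.0023, 0.0059, 0.0165, -5.6, 0, 0, -0.4, 0.003, 0.0093, 0.0186, -7.6, 0, 0, -0.4]'

```text
time_s: 3.75
eef_pos: [0.4531, -0.0174, 0.057]
orientation: [0.794, 0.538, 0.159, 0.234]
contact_force: [-1.1, 0.9, -0.2]
grip_width: 0.0598
```

```bash
python3 - <<'E'
from mv import *
st()
L=[(-157,0,58.5,35,-9),(-153,0,58,36,-8),(-149,0,57.5,37,-7),(-145,0,57,38,-6),(-141,0,57,39,-5)]
rows(L);rows(L,(-161,0,59,33,-10))
E
```

```text
t 3.75 fix pos mm [-162.2   -0.2   57. ] lean 32.5 xaxis [0.176 0.984 0.002] F [-1.3  0.6 -0.2] w 0.0598 q [ 0.11 -0.67 -0.91  0.82 -0.26  0.42]
0.0012, 0.0051, 0.0015 , -2.12, 0.55, -0.99
0.0019, 0.0081, 0.0041 , -3.12, 1.13, -1.81
0.0026, 0.0112, 0.0066 , -4.12, 1.72, -2.62
0.0033, 0.0142, 0.0092 , -5.12, 2.32, -3.42
0.0040, 0.0175, 0.0113 , -6.11, 2.94, -4.21
0.0007, 0.0030, 0.0026 , -2.00, 0.56, -0.83
0.0014, 0.0061, 0.0051 , -3.00, 1.13, -1.65
0.0021, 0.0091, 0.0077 , -4.00, 1.72, -2.46
0.0028, 0.0121, 0.0103 , -5.00, 2.32, -3.26
0.0035, 0.0154, 0.0124 , -6.00, 2.94, -4.05
```

Call:
jog_arm --plan '[0.0012, 0.0051, 0.0015, -2.1, 0.5, -1, -0.4, 0.0019, 0.0081, 0.0041, -3.1, 1.1, -1.8, -0.4, 0.0026, 0.0112, 0.0066, -4.1, 1.7, -2.6, -0.4, 0.0033, 0.0142, 0.0092, -5.1, 2.3, -3.4, -0.4, 0.004, 0.0175, 0.0113, -6.1, 2.9, -4.2, -0.4]'

```text
time_s: 4.25
eef_pos: [0.4745, -0.0215, 0.0576]
orientation: [0.756, 0.563, 0.2, 0.268]
contact_force: [-2.1, -0.6, -1.2]
grip_width: 0.0594
```

```bash
python3 - <<'E'
from mv import *
st()
L=[(-137,0,57,40,-4),(-133,0,57,41,-3),(-129,0,57,42,-2),(-125,0,57,42,-1),(-121,0,57,42,0)]
rows(L)
E
```

```text
t 4.25 fix pos mm [-1.405e+02  1.000e-01  5.760e+01] lean 38.9 xaxis [ 0.086  0.996 -0.   ] F [-2.  -1.  -1.2] w 0.0594 q [ 0.08 -0.73 -0.99  0.67 -0.23  0.29]
0.0002, 0.0023, 0.0027 , -0.97, 0.61, -0.73
0.0006, 0.0054, 0.0052 , -1.97, 1.26, -1.50
0.0009, 0.0085, 0.0077 , -2.97, 1.92, -2.24
0.0013, 0.0116, 0.0102 , -2.97, 2.57, -3.01
0.0016, 0.0147, 0.0127 , -2.97, 3.22, -3.77
```

Call:
jog_arm --plan '[0.0002, 0.0023, 0.0027, -1, 0.6, -0.7, -0.4, 0.0006, 0.0054, 0.0052, -2, 1.3, -1.5, -0.4, 0.0009, 0.0085, 0.0077, -3, 1.9, -2.2, -0.4, 0.0013, 0.0116, 0.0102, -3, 2.6, -3, -0.4, 0.0016, 0.0147, 0.0127, -3, 3.2, -3.8, -0.4]'

```text
time_s: 4.75
eef_pos: [0.4937, -0.0254, 0.0574]
orientation: [0.724, 0.59, 0.226, 0.278]
contact_force: [-0.8, 0.2, -0.6]
grip_width: 0.0597
```

```bash
python3 - <<'E'
from mv import *
st()
a=env.camera("scene"); b=env.camera("top")
cv2.imwrite("pics/s3.png",a);cv2.imwrite("pics/t3.png",b)
z=cv2.resize(a[160:350,230:440],None,fx=2.4,fy=2.4,interpolation=2);y=cv2.resize(b[130:260,270:400],None,fx=3,fy=3,interpolation=2)
o=np.zeros((460,900,3),np.uint8);o[:456,:504]=z;o[:390,504:894]=y;cv2.imwrite("pics/c3.png",cv2.resize(o,(800,409)))
rows([(-118,0,57,42,0),(-115,0,57,42,0),(-113,0,57,42,0),(-111,0,57,42,0)])
E
```

```text
t 4.75 fix pos mm [-1.209e+02  1.000e-01  5.740e+01] lean 42.0 xaxis [-0.001  1.    -0.   ] F [-0.9  0.  -0.6] w 0.0597 q [ 0.03 -0.74 -1.02  0.57 -0.16  0.18]
0.0001, 0.0014, 0.0023 , 0.02, 0.03, -0.01
0.0001, 0.0036, 0.0043 , 0.02, 0.03, -0.01
0.0001, 0.0051, 0.0056 , 0.02, 0.03, -0.01
0.0001, 0.0066, 0.0069 , 0.02, 0.03, -0.01
```

View pics/c3.png

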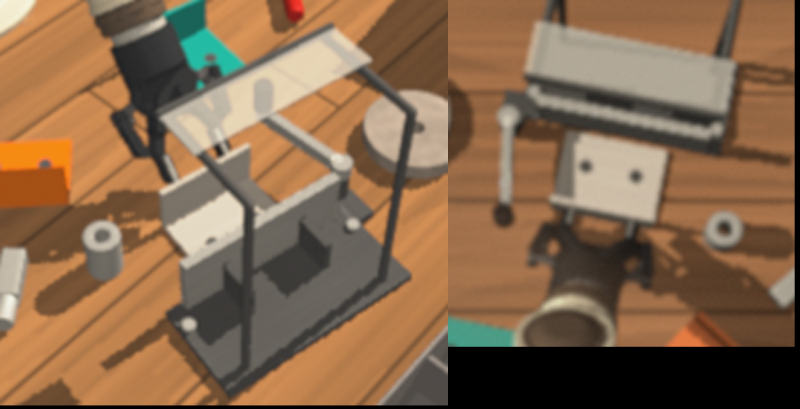

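The bracket has squared up to the fence. The fingers rest on its flange and a gap of about 8 mm is left. I'll push on to the fence.

Call:
jog_arm --plan '[0, 0.0014, 0.0023, 0, 0, 0, -0.4, 0, 0.0025, 0.0033, 0, 0, 0, -0.4, 0, 0.0036, 0.0043, 0, 0, 0, -0.4, 0, 0.0051, 0.0056, 0, 0, 0, -0.4, 0, 0.0051, 0.0056, 0, 0, 0, -0.4]'

```text
time_s: 5.35
eef_pos: [0.5004, -0.0265, 0.0571]
orientation: [0.724, 0.59, 0.226, 0.277]
contact_force: [-31.7, 6.2, 18.3]
grip_width: 0.0597
```

```bash
python3 - <<'E'
from mv import *
st()
b=env.camera("top"); cv2.imwrite("pics/t4.png",b)
cv2.imwrite("pics/c4.png",cv2.resize(b[130:230,280:400],None,fx=6,fy=6,interpolation=2))
E
```

```text
t 5.35 fix pos mm [-114.     0.4   57.1] lean 41.9 xaxis [ 0.  1. -0.] F [-32.3  -0.3  18.3] w 0.0597 q [ 0.03 -0.71 -1.01  0.55 -0.15  0.17]
```

View pics/c4.png

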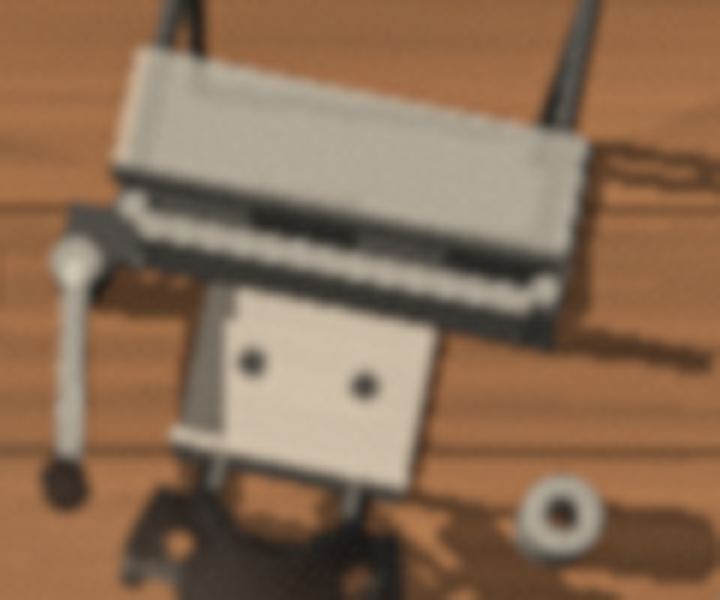

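The bracket is flat against the fence with the force at 32 N. Next I compute the tipping arc, with the tool lean fixed and the contact rolling from the upper to the lower tip corner.

```bash
cat > arc.py <<'E'
from mv import *
def arc(th,lean=42,h0=51,L=18,bias=0.7,y=0.4):
    t=np.deg2rad(th); f=np.deg2rad(lean); a=np.array([np.sin(f),-np.cos(f)]); n=np.array([np.cos(f),np.sin(f)])
    up=th<90-lean; h=h0 if up else h0-22
    P=np.array([-6*np.sin(t)-95*np.cos(t)+h*np.sin(t), 95*np.sin(t)+h*np.cos(t)])
    d=np.array([np.cos(t),-np.sin(t)])
    q=P-L*a-(11 if up else -11)*n+bias*d
    return (q[0],y,q[1],lean,0)
E
python3 - <<'E'
from arc import *
for t in range(0,85,12): print(t,np.round(arc(t),1))
rows([arc(t) for t in (1.5,4,6.5,9,11.5)])
E
```

```text
0 [-114.5    0.4   57.    42.     0. ]
12 [-103.1    0.4   75.5   42.     0. ]
24 [-88.1   0.4  91.   42.    0. ]
36 [-70.1   0.4 102.7  42.    0. ]
48 [-49.9   0.4 110.2  42.    0. ]
60 [-31.1   0.4 116.9  42.    0. ]
72 [-11.1   0.4 119.4  42.    0. ]
84 [  9.1   0.4 117.6  42.    0. ]
0.0000, 0.0022, -0.0013 , -0.08, 0.03, 0.00
0.0000, 0.0064, -0.0028 , -0.08, 0.03, 0.00
0.0000, 0.0108, -0.0042 , -0.08, 0.03, 0.00
0.0000, 0.0152, -0.0053 , -0.08, 0.03, 0.00
0.0000, 0.0196, -0.0062 , -0.08, 0.03, 0.00
```

Call:
jog_arm --plan '[0, 0.0022, -0.0013, 0, 0, 0, -0.4, 0, 0.0064, -0.0028, 0, 0, 0, -0.4, 0, 0.0108, -0.0042, 0, 0, 0, -0.4, 0, 0.0152, -0.0053, 0, 0, 0, -0.4, 0, 0.0196, -0.0062, 0, 0, 0, -0.4]'

```text
time_s: 5.9
eef_pos: [0.5109, -0.0287, 0.0747]
orientation: [0.724, 0.59, 0.226, 0.278]
contact_force: [-14.3, 3.1, 8.4]
grip_width: 0.0599
```

```bash
python3 - <<'E'
from arc import *
st()
a=env.camera("scene"); cv2.imwrite("pics/s5.png",a)
cv2.imwrite("pics/c5.png",cv2.resize(a[190:310,260:400],None,fx=5,fy=5,interpolation=2))
rows([arc(t) for t in (14,16.5,19,21.5,24)])
E
```

```text
t 5.9 fix pos mm [-103.3    0.4   74.7] lean 42.0 xaxis [ 0.  1. -0.] F [-14.6   0.1   8.4] w 0.0599 q [ 0.02 -0.68 -0.96  0.57 -0.15  0.17]
0.0000, 0.0031, -0.0007 , 0.04, 0.04, -0.02
0.0000, 0.0076, -0.0012 , 0.04, 0.04, -0.02
0.0000, 0.0121, -0.0016 , 0.04, 0.04, -0.02
0.0000, 0.0166, -0.0017 , 0.04, 0.04, -0.02
0.0000, 0.0211, -0.0016 , 0.04, 0.04, -0.02
```

View pics/c5.png

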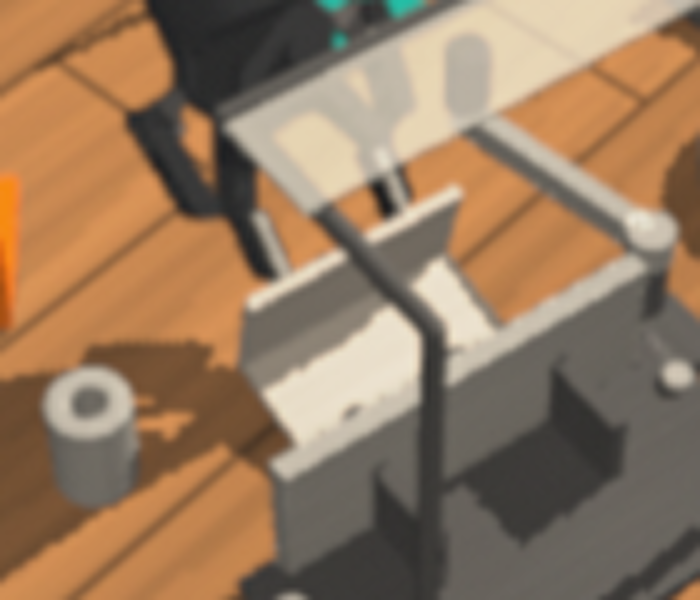

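The bracket is tipping on its foot edge: the flange leans over at (350,240) and the contact force is 15 N. I'll keep going.

Call:
jog_arm --plan '[0, 0.0031, -0.0007, 0, 0, 0, -0.4, 0, 0.0076, -0.0012, 0, 0, 0, -0.4, 0, 0.0121, -0.0016, 0, 0, 0, -0.4, 0, 0.0166, -0.0017, 0, 0, 0, -0.4, 0, 0.0211, -0.0016, 0, 0, 0, -0.4]'

```text
time_s: 6.45
eef_pos: [0.5259, -0.0318, 0.091]
orientation: [0.724, 0.589, 0.227, 0.279]
contact_force: [-9.5, 2.0, 8.7]
grip_width: 0.0598
```

```bash
python3 - <<'E'
from arc import *
st()
rows([arc(t) for t in (26.5,29,31.5,34,36.5)])
E
```

```text
t 6.45 fix pos mm [-88.    0.3  91. ] lean 42.1 xaxis [ 0.001  1.    -0.   ] F [-9.7  0.1  8.7] w 0.0598 q [ 0.01 -0.64 -0.91  0.58 -0.14  0.16]
0.0001, 0.0044, 0.0003 , 0.09, 0.04, -0.03
0.0001, 0.0088, 0.0008 , 0.09, 0.04, -0.03
0.0001, 0.0133, 0.0015 , 0.09, 0.04, -0.03
0.0001, 0.0176, 0.0025 , 0.09, 0.04, -0.03
0.0001, 0.0220, 0.0036 , 0.09, 0.04, -0.03
```

Call:
jog_arm --plan '[0, 0.0044, 0.0003, 0, 0, 0, -0.4, 0, 0.0088, 0.0008, 0, 0, 0, -0.4, 0, 0.0133, 0.0015, 0, 0, 0, -0.4, 0, 0.0176, 0.0025, 0, 0, 0, -0.4, 0, 0.022, 0.0036, 0, 0, 0, -0.4]'

```text
time_s: 6.95
eef_pos: [0.5448, -0.0357, 0.1039]
orientation: [0.724, 0.589, 0.227, 0.279]
contact_force: [-5.3, 0.2, 7.1]
grip_width: 0.0599
```

```bash
python3 - <<'E'
from arc import *
st()
a=env.camera("scene"); cv2.imwrite("pics/s6.png",a)
cv2.imwrite("pics/c6.png",cv2.resize(a[190:310,260:400],None,fx=5,fy=5,interpolation=2))
rows([arc(t) for t in (39,41.5,44,46.5,49)])
E
```

```text
t 6.95 fix pos mm [-68.6   0.3 103.9] lean 42.2 xaxis [ 0.001  1.    -0.   ] F [-5.2 -0.9  7.1] w 0.0599 q [ 0.   -0.59 -0.86  0.58 -0.14  0.15]
0.0000, 0.0027, 0.0014 , 0.21, 0.04, -0.05
0.0001, 0.0070, 0.0029 , 0.21, 0.04, -0.05
0.0001, 0.0111, 0.0047 , 0.21, 0.04, -0.05
0.0001, 0.0152, 0.0066 , 0.21, 0.04, -0.05
0.0001, 0.0192, 0.0083 , 0.21, 0.04, -0.05
```

View pics/c6.png

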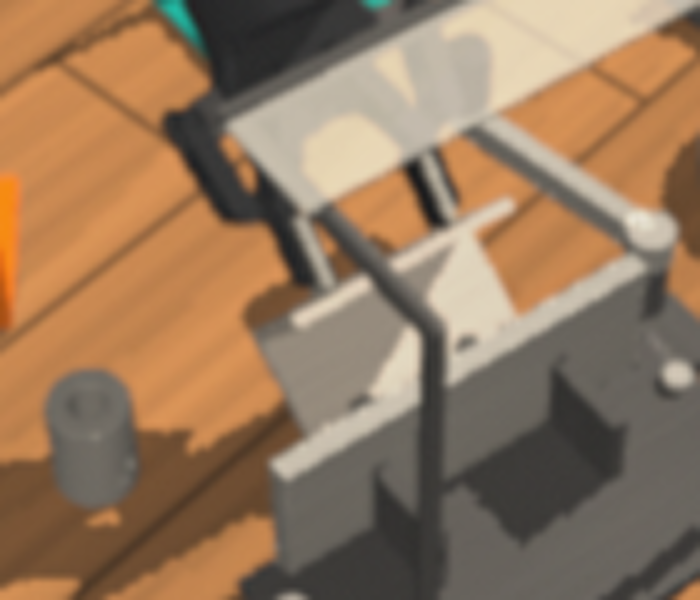

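The bracket is at about 35–40°, with its foot still down at the fence and the force below 10 N. I'll continue along the arc.

Call:
jog_arm --plan '[0, 0.0027, 0.0014, 0, 0, 0, -0.4, 0, 0.007, 0.0029, 0, 0, 0, -0.4, 0, 0.0111, 0.0047, 0, 0, 0, -0.4, 0, 0.0152, 0.0066, 0, 0, 0, -0.4, 0, 0.0192, 0.0083, 0, 0, 0, -0.4]'

```text
time_s: 7.5
eef_pos: [0.565, -0.0398, 0.1118]
orientation: [0.723, 0.589, 0.228, 0.28]
contact_force: [-6.7, -0.0, 12.1]
grip_width: 0.06
```

```bash
python3 - <<'E'
from arc import *
st()
rows([arc(t) for t in (51.5,54,56.5,59,61)])
E
```

```text
t 7.5 fix pos mm [-48.1   0.4 111.8] lean 42.3 xaxis [0.001 1.    0.   ] F [-6.5 -1.4 12.1] w 0.06 q [-0.01 -0.53 -0.81  0.56 -0.13  0.15]
0.0000, 0.0031, 0.0018 , 0.32, 0.04, -0.06
0.0001, 0.0070, 0.0033 , 0.32, 0.04, -0.06
0.0001, 0.0108, 0.0050 , 0.32, 0.04, -0.06
0.0001, 0.0145, 0.0069 , 0.32, 0.04, -0.06
0.0001, 0.0174, 0.0085 , 0.32, 0.04, -0.06
```

```bash
python3 - <<'E'
from arc import *
rows([arc(t,bias=0.2) for t in (51.5,54,56.5,59,61)])
E
```

```text
0.0000, 0.0032, 0.0013 , 0.32, 0.04, -0.06
0.0001, 0.0070, 0.0028 , 0.32, 0.04, -0.06
0.0001, 0.0109, 0.0045 , 0.32, 0.04, -0.06
0.0001, 0.0146, 0.0064 , 0.32, 0.04, -0.06
0.0001, 0.0176, 0.0080 , 0.32, 0.04, -0.06
```

Call:
jog_arm --plan '[0, 0.0032, 0.0013, 0, 0, 0, -0.4, 0, 0.007, 0.0028, 0, 0, 0, -0.4, 0, 0.0109, 0.0045, 0, 0, 0, -0.4, 0, 0.0146, 0.0064, 0, 0, 0, -0.4, 0, 0.0176, 0.008, 0, 0, 0, -0.4]'

```text
time_s: 8.0
eef_pos: [0.5828, -0.0435, 0.1169]
orientation: [0.723, 0.589, 0.228, 0.28]
contact_force: [-1.6, -0.0, 8.6]
grip_width: 0.0598
```

```bash
python3 - <<'E'
from arc import *
st()
a=env.camera("scene"); cv2.imwrite("pics/s7.png",a)
cv2.imwrite("pics/c7.png",cv2.resize(a[190:310,260:400],None,fx=5,fy=5,interpolation=2))
rows([arc(t,bias=0.2) for t in (63,65,67,69,71)])
E
```

```text
t 8.0 fix pos mm [-29.9   0.4 116.9] lean 42.3 xaxis [0.001 1.    0.   ] F [-1.5 -0.3  8.6] w 0.0598 q [-0.02 -0.48 -0.77  0.55 -0.12  0.14]
0.0000, 0.0032, 0.0012 , 0.27, 0.04, -0.05
0.0000, 0.0060, 0.0030 , 0.27, 0.04, -0.05
0.0000, 0.0088, 0.0050 , 0.27, 0.04, -0.05
0.0000, 0.0115, 0.0070 , 0.27, 0.04, -0.05
0.0000, 0.0141, 0.0091 , 0.27, 0.04, -0.05
```

View pics/c7.png

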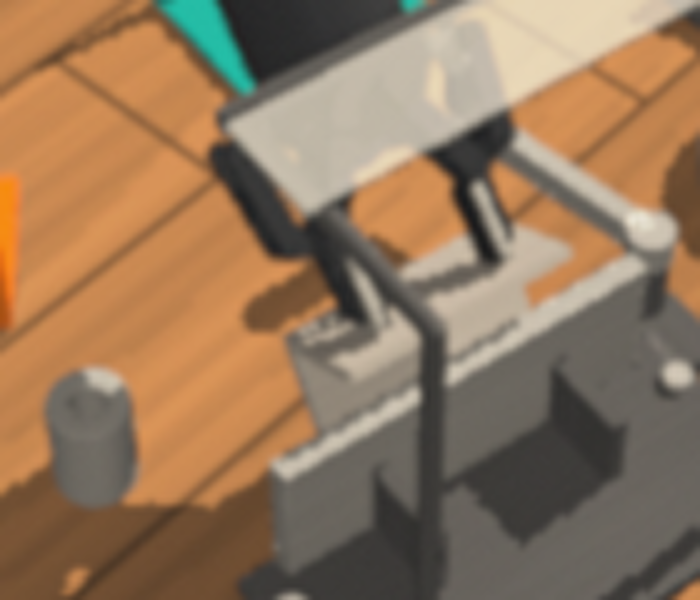

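Call:
jog_arm --plan '[0, 0.0032, 0.0012, 0, 0, 0, -0.4, 0, 0.006, 0.003, 0, 0, 0, -0.4, 0, 0.0088, 0.005, 0, 0, 0, -0.4, 0, 0.0115, 0.007, 0, 0, 0, -0.4, 0, 0.0141, 0.0091, 0, 0, 0, -0.4]'

```text
time_s: 8.55
eef_pos: [0.5986, -0.0468, 0.1186]
orientation: [0.724, 0.589, 0.227, 0.279]
contact_force: [0.3, 0.3, 5.7]
grip_width: 0.0596
```

```bash
python3 - <<'E'
from arc import *
st()
a=env.camera("scene"); cv2.imwrite("pics/s8.png",a)
cv2.imwrite("pics/c8.png",cv2.resize(a[190:310,260:400],None,fx=5,fy=5,interpolation=2))
rows([arc(t,bias=0.2) for t in (72.5,74,75.5,77,78)])
E
```

```text
t 8.55 fix pos mm [-13.8   0.3 118.6] lean 42.2 xaxis [ 0.001  1.    -0.   ] F [0.2 0.3 5.7] w 0.0596 q [-0.03 -0.43 -0.74  0.54 -0.12  0.13]
0.0001, 0.0031, 0.0011 , 0.17, 0.04, -0.04
0.0001, 0.0050, 0.0029 , 0.17, 0.04, -0.04
0.0001, 0.0068, 0.0046 , 0.17, 0.04, -0.04
0.0001, 0.0086, 0.0064 , 0.17, 0.04, -0.04
0.0001, 0.0098, 0.0077 , 0.17, 0.04, -0.04
```

View pics/c8.png

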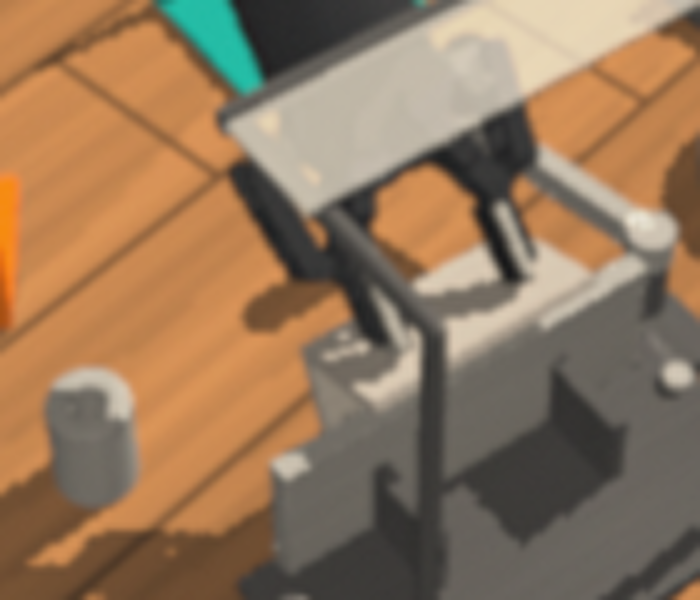

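Call:
jog_arm --plan '[0, 0.0031, 0.0011, 0, 0, 0, -0.4, 0, 0.005, 0.0029, 0, 0, 0, -0.4, 0, 0.0068, 0.0046, 0, 0, 0, -0.4, 0, 0.0086, 0.0064, 0, 0, 0, -0.4, 0, 0.0098, 0.0077, 0, 0, 0, -0.4]'

```text
time_s: 9.1
eef_pos: [0.6099, -0.0494, 0.1181]
orientation: [0.724, 0.589, 0.226, 0.278]
contact_force: [1.1, 0.8, 4.5]
grip_width: 0.0598
```

```bash
python3 - <<'E'
from arc import *
st()
a=env.camera("scene"); cv2.imwrite("pics/s9.png",a)
cv2.imwrite("pics/c9.png",cv2.resize(a[190:310,260:400],None,fx=5,fy=5,interpolation=2))
rows([arc(t,bias=0.0) for t in (79,80,81,82,83)])
E
```

```text
t 9.1 fix pos mm [-2.100e+00  1.000e-01  1.181e+02] lean 42.0 xaxis [ 0.001  1.    -0.   ] F [0.9 1.  4.5] w 0.0598 q [-0.03 -0.4  -0.71  0.53 -0.12  0.13]
0.0003, 0.0029, 0.0007 , 0.04, 0.05, -0.02
0.0003, 0.0041, 0.0019 , 0.04, 0.05, -0.02
0.0003, 0.0052, 0.0033 , 0.04, 0.05, -0.02
0.0003, 0.0063, 0.0046 , 0.04, 0.05, -0.02
0.0003, 0.0073, 0.0059 , 0.04, 0.05, -0.02
```

View pics/c9.png

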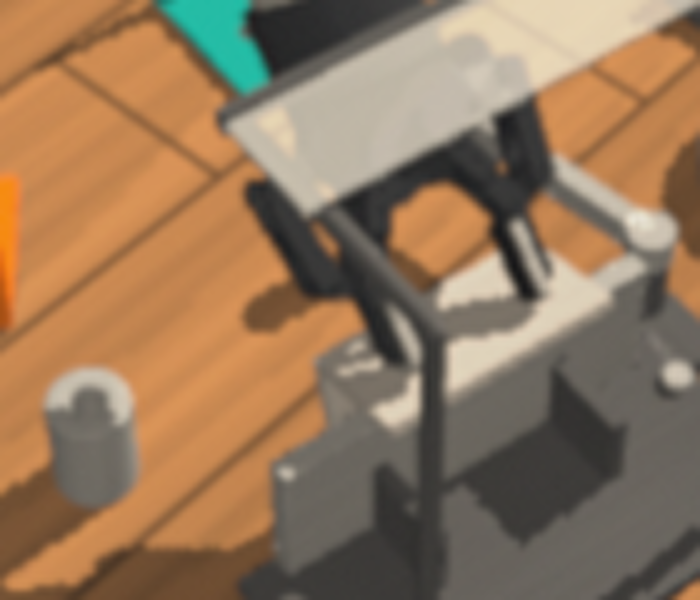

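Call:
jog_arm --plan '[0, 0.0029, 0.0007, 0, 0, 0, -0.4, 0, 0.0041, 0.0019, 0, 0, 0, -0.4, 0, 0.0052, 0.0033, 0, 0, 0, -0.4, 0, 0.0063, 0.0046, 0, 0, 0, -0.4, 0, 0.0073, 0.0059, 0, 0, 0, -0.4]'

```text
time_s: 9.65
eef_pos: [0.6185, -0.0513, 0.1176]
orientation: [0.724, 0.59, 0.226, 0.278]
contact_force: [0.3, -0.5, -0.3]
grip_width: 0.0601
```

```bash
python3 - <<'E'
from arc import *
st()
a=env.camera("scene"); cv2.imwrite("pics/s10.png",a)
cv2.imwrite("pics/c10.png",cv2.resize(a[190:310,260:400],None,fx=5,fy=5,interpolation=2))
s=env.observe()
E
```

```text
t 9.65 fix pos mm [ 6.700e+00 -1.000e-01  1.176e+02] lean 41.9 xaxis [ 0.001  1.    -0.001] F [ 0.4 -0.4 -0.3] w 0.0601 q [-0.03 -0.37 -0.69  0.52 -0.11  0.13]
```

View pics/c10.png

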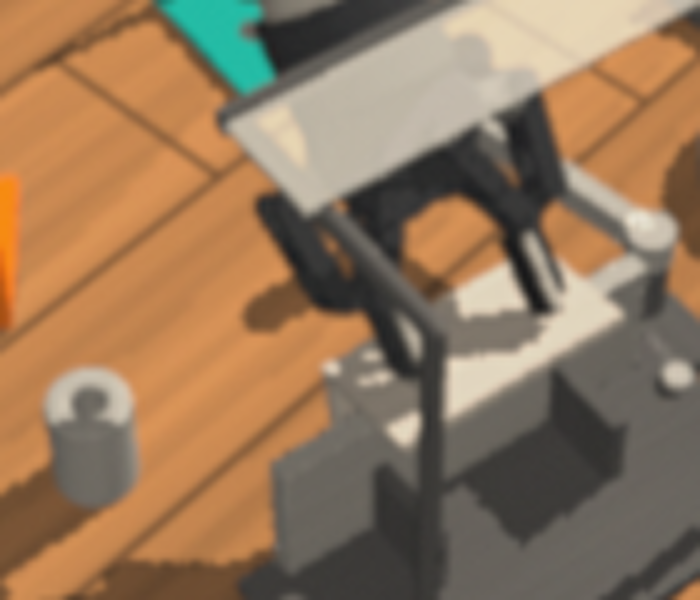

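The force has dropped to zero, so the bracket has fallen onto the fence and the flange looks level over its top. I'll retract along the tool axis.

Call:
jog_arm --plan '[0, -0.001, -0.012, 0, 0, 0, -0.4, 0, -0.003, -0.03, 0, 0, 0, -0.4, 0, -0.01, -0.05, 0, 0, 0, -0.4, 0, -0.03, -0.08, 0, 0, 0, -0.4, 0, -0.05, -0.1, 0, 0, 0, -0.4]'

```text
time_s: 10.2
eef_pos: [0.5158, -0.0301, 0.16]
orientation: [0.724, 0.589, 0.226, 0.278]
contact_force: [-0.5, 0.6, 0.2]
grip_width: 0.0595
```

```bash
python3 - <<'E'
from arc import *
st()
a=env.camera("scene");b=env.camera("top"); cv2.imwrite("pics/s11.png",a);cv2.imwrite("pics/t11.png",b)
o=np.zeros((600,800,3),np.uint8)
o[:480,:450]=cv2.resize(a[190:310,285:397],(450,480),interpolation=2);o[:480,450:]=cv2.resize(b[120:240,280:368],(350,480),interpolation=2)
cv2.imwrite("pics/c11.png",o)
E
```

```text
t 10.2 fix pos mm [-98.2   0.  160. ] lean 42.0 xaxis [ 0.001  1.    -0.   ] F [-0.6  0.5  0.2] w 0.0595 q [ 0.02 -0.7  -0.8   0.75 -0.15  0.17]
```

View pics/c11.png

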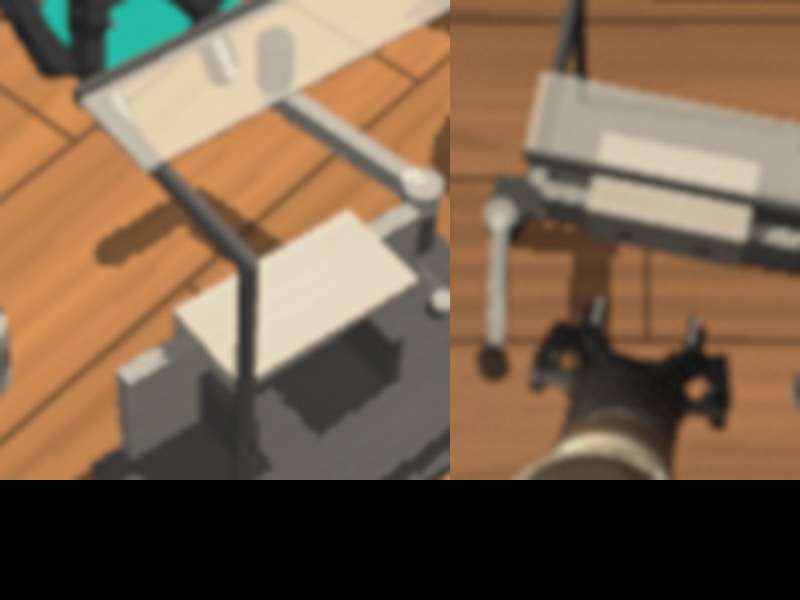

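The bracket stands upright with its flange over the fence. I'll check the pose with an overlay.

```bash
python3 - <<'E'
from mv import *
a=cv2.imread("pics/s11.png");b=cv2.imread("pics/t11.png")
UB=lambda y:[((-.006,-.06+y,0),(0,.06+y,.095)),((-.006,-.06+y,.089),(.054,.06+y,.095))]
A=cv2.resize(a[190:310,285:397],None,fx=4,fy=4,interpolation=2);B=cv2.resize(b[120:240,280:368],None,fx=4,fy=4,interpolation=2)
for im,n,o in((A,"scene",(285,190)),(B,"top",(280,120))): draw(im,n,FX,UB(0.0),(0,255,0),np.array(o),4)
o=np.zeros((480,800,3),np.uint8);o[:,:448]=A;o[:,448:]=B[:, :352];cv2.imwrite("pics/c12.png",o)
E
```

```text
(no output)
```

View pics/c12.png

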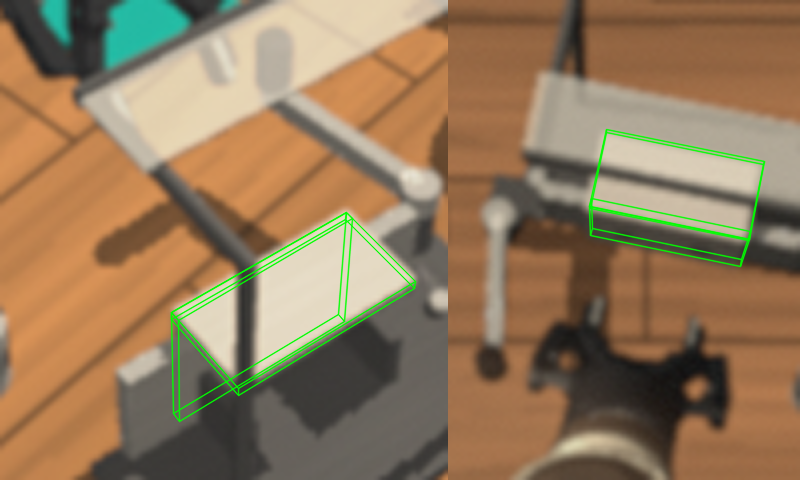

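The overlay agrees within about 2 mm, with the bracket centred at y ≈ 0. Next is the latch. I'll shut the fingers, go over to the knob's +y side, and push it round the arc.

```bash
cat > lat.py <<'E'
from mv import *
def lp(al,lead=0,z=97,lean=30):
    k=np.array([-16-118*np.cos(al),128-118*np.sin(al)]); m=np.array([np.sin(al),-np.cos(al)])
    sh=10*np.clip((al-.7)/.6,0,1)
    q=k-(12-lead)*m-np.array([20.5,-14.5+sh]); return (q[0],q[1],z,lean,0)
E
python3 - <<'E'
from lat import *
print(np.round(lp(.19),1),np.round(lp(1.55),1))
rows([(-130,70,175,36,0),(-157,150,165,30,0),(-157,150,97,30,0)])
E
```

```text
[-154.6  132.    97.    30.     0. ] [-51.   14.8  97.   30.    0. ]
0.0698, -0.0128, -0.0321 , 6.08, 0.02, -0.01
0.1498, -0.0396, -0.0428 , 12.08, 0.02, -0.01
0.1498, -0.0852, 0.0077 , 12.08, 0.02, -0.01
```

```bash
sed -i 's/    q=k-(12-lead)\*m-np.array(\[20.5/    q=k-(12-lead)*m-np.array([20.5-9*(1-np.clip(al\/.8,0,1))/' lat.py; python3 - <<'E'
from lat import *
for a in np.arange(.1,1.6,.1): print(round(a,2),np.round(lp(a)[:2],1))
E
```

```text
0.1 [-147.2  142.7]
0.2 [-147.8  130.8]
0.3 [-147.2  119.1]
0.4 [-145.4  107.6]
0.5 [-142.4   96.5]
0.6 [-138.4   85.8]
0.7 [-133.4   75.7]
0.8 [-127.3   64.5]
0.9 [-119.2   54.2]
1.0 [-110.4   44.7]
1.1 [-100.7   36.1]
1.2 [-90.4  28.5]
1.3 [-79.6  22. ]
1.4 [-68.4  18.3]
1.5 [-56.8  15.6]
```

Call:
jog_arm --plan '[0.025, -0.005, -0.012, 2, 0, 0, 1, 0.05, -0.01, -0.025, 4, 0, 0, 1, 0.085, -0.02, -0.035, 8, 0, 0, 1, 0.12, -0.033, -0.042, 12, 0, 0, 1, 0.1498, -0.04, -0.043, 12, 0, 0, 1]'

```text
time_s: 10.8
eef_pos: [0.4908, 0.1305, 0.1651]
orientation: [0.749, 0.61, 0.163, 0.2]
contact_force: [0.2, -0.1, -0.4]
grip_width: -0.0
```

```bash
python3 - <<'E'
from lat import *
st(); rows([(-148,150,130,30,0),(-148,150,97,30,0)])
E
```

```text
t 10.8 fix pos mm [-155.2  152.1  165.1] lean 29.9 xaxis [0.001 1.    0.   ] F [ 0.3 -0.  -0.4] w -0.0 q [ 0.41 -0.46 -0.55  1.04 -0.29  0.55]
-0.0021, -0.0113, 0.0340 , -0.05, 0.02, -0.04
-0.0021, -0.0278, 0.0626 , -0.05, 0.02, -0.04
```

Call:
jog_arm --plan '[-0.001, -0.005, 0.017, 0, 0, 0, 1, -0.002, -0.0113, 0.034, 0, 0, 0, 1, -0.002, -0.02, 0.05, 0, 0, 0, 1, -0.002, -0.0278, 0.0626, 0, 0, 0, 1, -0.002, -0.0278, 0.0626, 0, 0, 0, 1]'

```text
time_s: 11.3
eef_pos: [0.4957, 0.1246, 0.0931]
orientation: [0.749, 0.61, 0.161, 0.2]
contact_force: [-0.3, 0.8, -0.6]
grip_width: -0.0004
```

```bash
python3 - <<'E'
from lat import *
st(); rows([lp(a) for a in (.06,.12,.19,.24,.3)])
a=env.camera("scene");b=env.camera("top"); cv2.imwrite("pics/s13.png",a);cv2.imwrite("pics/t13.png",b)
o=np.zeros((480,800,3),np.uint8)
o[:,:448]=cv2.resize(a[180:300,330:442],None,fx=4,fy=4,interpolation=2);o[:,448:]=cv2.resize(b[120:240,265:353],None,fx=4,fy=4,interpolation=2)
cv2.imwrite("pics/c13.png",o)
E
```

```text
t 11.3 fix pos mm [-149.2  147.4   93.1] lean 29.8 xaxis [ 0.001  1.    -0.003] F [-0.5  0.7 -0.6] w -0.0004 q [ 0.39 -0.43 -0.67  0.89 -0.28  0.53]
0.0000, 0.0041, -0.0021 , -0.21, 0.17, 0.04
-0.0071, 0.0034, -0.0024 , -0.21, 0.17, 0.04
-0.0154, 0.0031, -0.0026 , -0.21, 0.17, 0.04
-0.0213, 0.0032, -0.0025 , -0.21, 0.17, 0.04
-0.0283, 0.0037, -0.0022 , -0.21, 0.17, 0.04
```

View pics/c13.png

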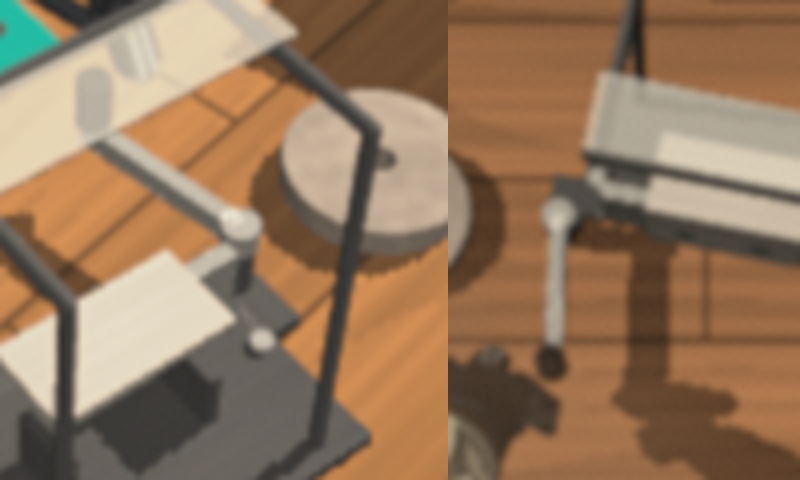

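The fingers stand to the +y side of the knob, which is at (550,360) in the right-hand crop. I'll start the sweep.

Call:
jog_arm --plan '[0, 0.0041, -0.0021, 0, 0, 0, 1, -0.0071, 0.0034, -0.0024, 0, 0, 0, 1, -0.0154, 0.0031, -0.0026, 0, 0, 0, 1, -0.0213, 0.0032, -0.0025, 0, 0, 0, 1, -0.0283, 0.0037, -0.0022, 0, 0, 0, 1]'

```text
time_s: 11.9
eef_pos: [0.4928, 0.0962, 0.1001]
orientation: [0.749, 0.61, 0.163, 0.201]
contact_force: [-0.3, 0.3, -0.1]
grip_width: 0.0001
```

```bash
python3 - <<'E'
from lat import *
st(); rows([lp(a) for a in (.36,.42,.48,.54,.6)])
E
```

```text
t 11.9 fix pos mm [-146.2  119.   100.1] lean 30.0 xaxis [ 0.001  1.    -0.   ] F [-0.4  0.2 -0.1] w 0.0001 q [ 0.33 -0.48 -0.7   0.89 -0.26  0.47]
-0.0068, -0.0015, 0.0027 , 0.03, 0.04, -0.05
-0.0137, -0.0004, 0.0034 , 0.03, 0.04, -0.05
-0.0203, 0.0012, 0.0043 , 0.03, 0.04, -0.05
-0.0269, 0.0030, 0.0054 , 0.03, 0.04, -0.05
-0.0332, 0.0052, 0.0067 , 0.03, 0.04, -0.05
```

Call:
jog_arm --plan '[-0.0068, -0.0015, 0.0027, 0, 0, 0, 1, -0.0137, -0.0004, 0.0034, 0, 0, 0, 1, -0.0203, 0.0012, 0.0043, 0, 0, 0, 1, -0.0269, 0.003, 0.0054, 0, 0, 0, 1, -0.0332, 0.0052, 0.0067, 0, 0, 0, 1]'

```text
time_s: 12.4
eef_pos: [0.4939, 0.0621, 0.0966]
orientation: [0.749, 0.61, 0.163, 0.201]
contact_force: [-0.6, 0.6, -0.3]
grip_width: -0.0
```

```bash
python3 - <<'E'
from lat import *
st(); rows([lp(a) for a in (.66,.72,.78,.84,.9)])
b=env.camera("top"); cv2.imwrite("pics/t14.png",b)
cv2.imwrite("pics/c14.png",cv2.resize(b[130:230,265:385],None,fx=5,fy=5,interpolation=2))
E
```

```text
t 12.4 fix pos mm [-138.3   85.8   96.6] lean 30.0 xaxis [ 0.001  1.    -0.001] F [-0.7  0.5 -0.3] w -0.0 q [ 0.24 -0.51 -0.72  0.88 -0.22  0.39]
-0.0062, 0.0026, 0.0011 , -0.00, 0.05, -0.03
-0.0124, 0.0055, 0.0027 , -0.00, 0.05, -0.03
-0.0191, 0.0086, 0.0046 , -0.00, 0.05, -0.03
-0.0255, 0.0124, 0.0068 , -0.00, 0.05, -0.03
-0.0316, 0.0167, 0.0092 , -0.00, 0.05, -0.03
```

View pics/c14.png

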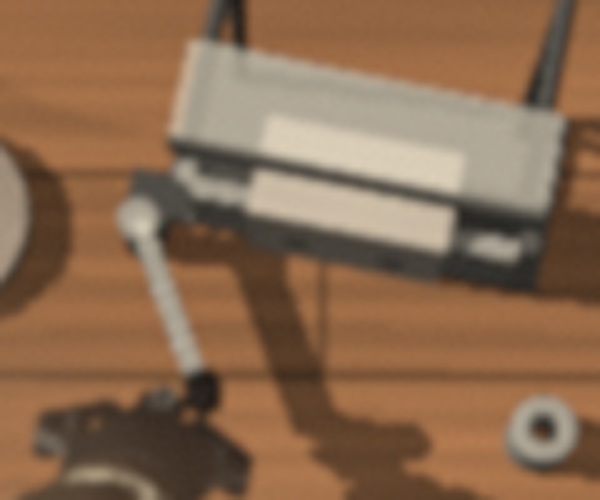

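The latch is moving with the fingers, and the knob is at about (203,388) in the crop. I'll carry on.

Call:
jog_arm --plan '[-0.0062, 0.0026, 0.0011, 0, 0, 0, 1, -0.0124, 0.0055, 0.0027, 0, 0, 0, 1, -0.0191, 0.0086, 0.0046, 0, 0, 0, 1, -0.0255, 0.0124, 0.0068, 0, 0, 0, 1, -0.0316, 0.0167, 0.0092, 0, 0, 0, 1]'

```text
time_s: 12.95
eef_pos: [0.5063, 0.0273, 0.097]
orientation: [0.749, 0.61, 0.163, 0.201]
contact_force: [0.5, 1.2, -0.1]
grip_width: 0.0001
```

```bash
python3 - <<'E'
from lat import *
st(); rows([lp(a) for a in (.96,1.02,1.08,1.14,1.2)])
E
```

```text
t 12.95 fix pos mm [-119.1   54.3   97. ] lean 30.0 xaxis [ 0.001  1.    -0.   ] F [ 0.3  1.3 -0.1] w 0.0001 q [ 0.14 -0.5  -0.72  0.86 -0.17  0.3 ]
-0.0059, 0.0044, 0.0026 , 0.00, 0.05, -0.03
-0.0113, 0.0092, 0.0053 , 0.00, 0.05, -0.03
-0.0165, 0.0142, 0.0082 , 0.00, 0.05, -0.03
-0.0213, 0.0194, 0.0113 , 0.00, 0.05, -0.03
-0.0257, 0.0248, 0.0144 , 0.00, 0.05, -0.03
```

Call:
jog_arm --plan '[-0.0059, 0.0044, 0.0026, 0, 0, 0, 1, -0.0113, 0.0092, 0.0053, 0, 0, 0, 1, -0.0165, 0.0142, 0.0082, 0, 0, 0, 1, -0.0213, 0.0194, 0.0113, 0, 0, 0, 1, -0.0257, 0.0248, 0.0144, 0, 0, 0, 1]'

```text
time_s: 13.45
eef_pos: [0.5293, -0.0036, 0.0969]
orientation: [0.749, 0.61, 0.163, 0.201]
contact_force: [-0.6, 1.5, -0.5]
grip_width: 0.0005
```

```bash
python3 - <<'E'
from lat import *
st(); rows([lp(a) for a in (1.25,1.3,1.35,1.39,1.43)])
b=env.camera("top"); cv2.imwrite("pics/t15.png",b)
cv2.imwrite("pics/c15.png",cv2.resize(b[130:230,265:385],None,fx=5,fy=5,interpolation=2))
E
```

```text
t 13.45 fix pos mm [-90.3  28.6  96.9] lean 30.0 xaxis [ 0.001  1.    -0.001] F [-0.9  1.3 -0.5] w 0.0005 q [ 0.06 -0.45 -0.69  0.82 -0.13  0.23]
-0.0035, 0.0046, 0.0026 , -0.01, 0.06, -0.04
-0.0066, 0.0093, 0.0053 , -0.01, 0.06, -0.04
-0.0086, 0.0141, 0.0081 , -0.01, 0.06, -0.04
-0.0100, 0.0181, 0.0104 , -0.01, 0.06, -0.04
-0.0113, 0.0220, 0.0126 , -0.01, 0.06, -0.04
```

View pics/c15.png

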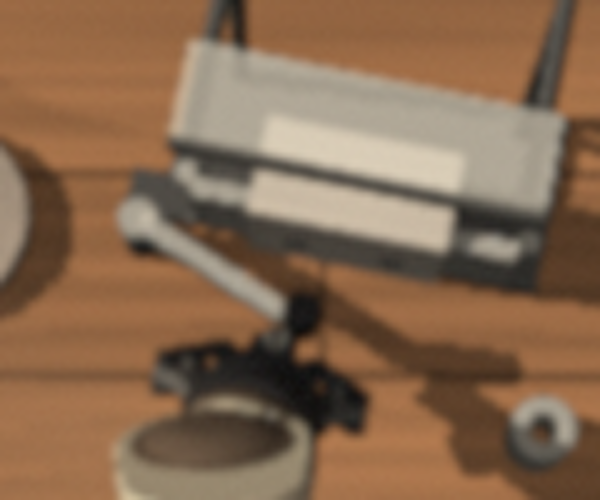

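The bar is at about 1.15 rad, with the knob at (302,313). I'll continue.

Call:
jog_arm --plan '[-0.0035, 0.0046, 0.0026, 0, 0, 0, 1, -0.0066, 0.0093, 0.0053, 0, 0, 0, 1, -0.0086, 0.0141, 0.0081, 0, 0, 0, 1, -0.01, 0.0181, 0.0104, 0, 0, 0, 1, -0.0113, 0.022, 0.0126, 0, 0, 0, 1]'

```text
time_s: 14.0
eef_pos: [0.5518, -0.0195, 0.097]
orientation: [0.749, 0.61, 0.163, 0.201]
contact_force: [-0.7, -0.1, 0.1]
grip_width: 0.0001
```

```bash
python3 - <<'E'
from lat import *
st(); rows([lp(a) for a in (1.46,1.49,1.52,1.54,1.56)])
E
```

```text
t 14.0 fix pos mm [-65.1  17.6  97. ] lean 30.0 xaxis [ 0.001  1.    -0.001] F [-0.6 -0.2  0.1] w 0.0001 q [ 0.02 -0.39 -0.65  0.8  -0.11  0.19]
-0.0011, 0.0032, 0.0018 , -0.01, 0.06, -0.03
-0.0018, 0.0062, 0.0036 , -0.01, 0.06, -0.03
-0.0024, 0.0092, 0.0053 , -0.01, 0.06, -0.03
-0.0027, 0.0113, 0.0065 , -0.01, 0.06, -0.03
-0.0030, 0.0133, 0.0077 , -0.01, 0.06, -0.03
```

Call:
jog_arm --plan '[-0.0011, 0.0032, 0.0018, 0, 0, 0, 1, -0.0018, 0.0062, 0.0036, 0, 0, 0, 1, -0.0024, 0.0092, 0.0053, 0, 0, 0, 1, -0.0027, 0.0113, 0.0065, 0, 0, 0, 1, -0.003, 0.0133, 0.0077, 0, 0, 0, 1]'

```text
time_s: 14.5
eef_pos: [0.5659, -0.0253, 0.0969]
orientation: [0.749, 0.61, 0.163, 0.201]
contact_force: [-6.4, 4.0, 1.7]
grip_width: 0.0001
```

```bash
python3 - <<'E'
from lat import *
st(); rows([lp(a) for a in (1.57,1.58,1.59,1.6,1.6)])
b=env.camera("top"); cv2.imwrite("pics/t16.png",b)
cv2.imwrite("pics/c16.png",cv2.resize(b[130:230,265:385],None,fx=5,fy=5,interpolation=2))
E
```

```text
t 14.5 fix pos mm [-50.1  14.8  96.9] lean 30.0 xaxis [ 0.001  1.    -0.   ] F [-7.   2.6  1.7] w 0.0001 q [ 0.   -0.35 -0.62  0.79 -0.1   0.18]
-0.0003, 0.0013, 0.0007 , -0.03, 0.05, -0.03
-0.0004, 0.0023, 0.0013 , -0.03, 0.05, -0.03
-0.0005, 0.0034, 0.0019 , -0.03, 0.05, -0.03
-0.0006, 0.0044, 0.0025 , -0.03, 0.05, -0.03
-0.0006, 0.0044, 0.0025 , -0.03, 0.05, -0.03
```

View pics/c16.png

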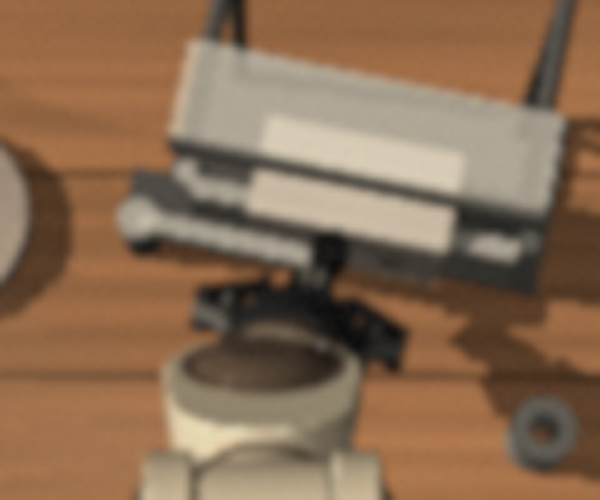

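The bar is closed and the force has risen to 7 N, so the knob has met the bracket or the stop. I'll back straight off and measure.

Call:
jog_arm --plan '[0, -0.01, -0.006, 0, 0, 0, 1, 0, -0.025, -0.02, 0, 0, 0, 1, 0, -0.05, -0.05, 0, 0, 0, 1, 0, -0.075, -0.08, 0, 0, 0, 1, 0, -0.08, -0.09, 0, 0, 0, 1]'

```text
time_s: 15.05
eef_pos: [0.4524, -0.0018, 0.1365]
orientation: [0.749, 0.61, 0.164, 0.201]
contact_force: [1.5, -0.5, 1.2]
grip_width: 0.0001
```

```bash
python3 - <<'E'
from lat import *
st()
a=env.camera("scene");b=env.camera("top"); cv2.imwrite("pics/s17.png",a);cv2.imwrite("pics/t17.png",b)
A=cv2.resize(a[190:310,305:417],None,fx=4,fy=4,interpolation=2);B=cv2.resize(b[120:240,280:368],None,fx=4,fy=4,interpolation=2)
o=np.zeros((480,800,3),np.uint8);o[:,:448]=A;o[:,448:]=B;cv2.imwrite("pics/c17.png",o)
E
```

```text
t 15.05 fix pos mm [-166.1   14.9  136.5] lean 30.1 xaxis [ 0.001  1.    -0.   ] F [ 1.6 -0.2  1.2] w 0.0001 q [ 0.08 -0.69 -0.75  1.   -0.14  0.24]
```

View pics/c17.png

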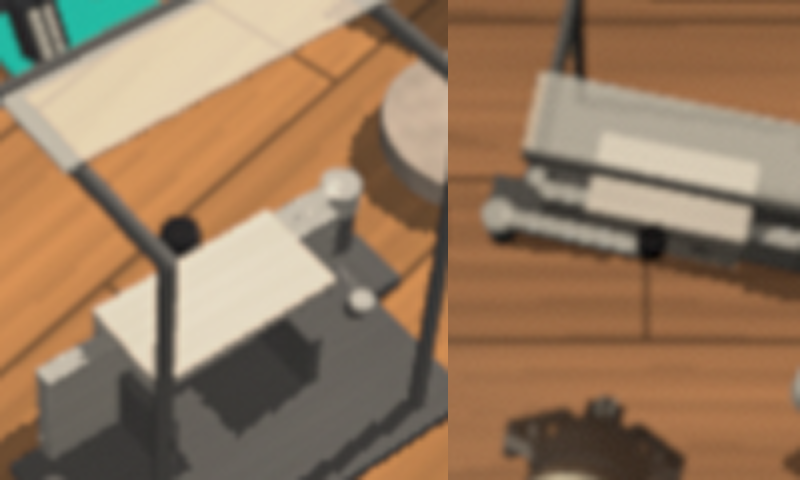

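```bash
python3 - <<'E'
from mv import *
g=lambda n,u,z:(RF.inv().apply(ray(n,u,z)-[FX[0],FX[1],0])*1e3)
k=g("top",(280-.4+(653-448)/4,120-.4+238/4),.103); p0=g("top",(280-.4+(497-448)/4,120-.4+214/4),.075)
k2=g("scene",(305-.4+180/4,190-.4+234/4),.103)
for kk,pv in((k,[-16,128]),(k,p0),(k2,[-16,128])): print(kk.round(1),np.round(pv,1),np.arctan2(pv[1]-kk[1],pv[0]-kk[0]))
E
```

```text
[-21.9   9.  103. ] [-16 128] 1.521173536352497
[-21.9   9.  103. ] [-21.3 127.7  75. ] 1.5654231618858545
[-16.2   7.3 103. ] [-16 128] 1.5693606359354852
```

The latch measures 1.52 to 1.57 rad, and the bracket is unmoved. I'll hold for a moment, then hand in.

Call:
jog_arm --plan '[0, 0, -0.02, 0, 0, 0, 1, 0, 0, -0.03, 0, 0, 0, 1, 0, 0, -0.03, 0, 0, 0, 1, 0, 0, -0.03, 0, 0, 0, 1, 0, 0, -0.03, 0, 0, 0, 1]'

```text
time_s: 15.65
eef_pos: [0.4395, 0.0008, 0.1599]
orientation: [0.749, 0.61, 0.163, 0.201]
contact_force: [0.5, 1.0, -0.4]
grip_width: 0.0002
```

```bash
python3 - <<'E'
from mv import *
st(); a=env.camera("scene"); cv2.imwrite("pics/s18.png",a)
A=cv2.resize(a[150:350,240:460],None,fx=3.4,fy=3,interpolation=2)[:600,:800]; 
A=cv2.resize(a[160:330,250:470],None,fx=3.5,fy=3.5,interpolation=2)
draw(A,"scene",FX,[((-.006,-.06,0),(0,.06,.095)),((-.006,-.06,.089),(.054,.06,.095))],(0,255,0),np.array((250,160)),3.5)
cv2.imwrite("pics/c18.png",A)
E
```

```text
t 15.65 fix pos mm [-179.2   14.8  159.9] lean 29.9 xaxis [ 0.001  1.    -0.001] F [ 0.2  1.1 -0.4] w 0.0002 q [ 0.09 -0.72 -0.71  1.07 -0.15  0.26]
```

View pics/c18.png

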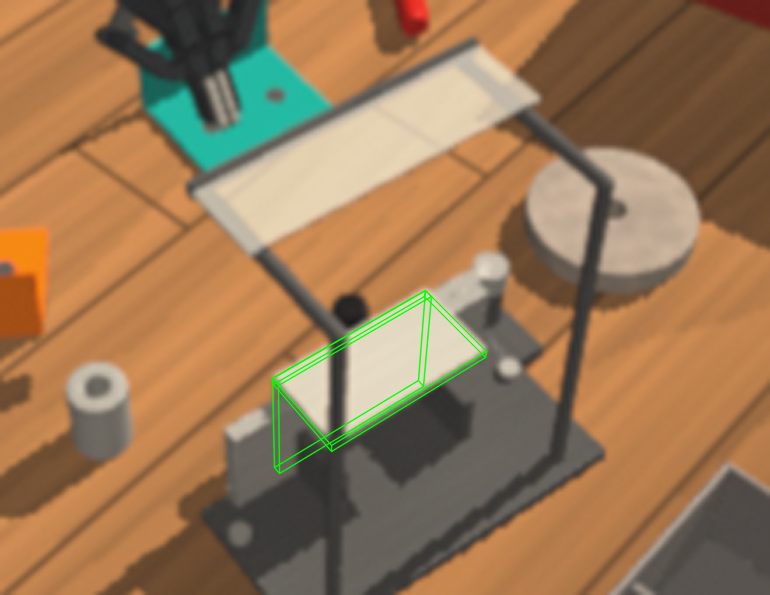

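The bracket matches the upright model, the latch knob stands in front of it, the gripper is clear at the upper left, and the bystanders are where they were. Handing in.

```bash
python3 -c "
from bench import env
print(env.finish_job())"
```

```text
the job is handed in; nothing more can be done
None
```

The bracket stands upright against the fence with the latch closed in front of it, and I handed the job in at about 15.7 s of the 72 s allowed. No verdict was reported.

**What I did:** I pushed the bracket's flange with two half-open fingers until it squared up against the fence. I then tipped it along an arc about its foot edge with the tool leaned 42°. At about 83° the force dropped to zero and it fell onto the fence. After backing off, I swept the latch closed with shut fingers and drew the arm clear.

**Last checks:**
- **Bracket:** It matches the upright model to about 2 mm in both views, centred within a few millimetres of the fence's middle. The flange lies over the top of the fence.
- **Latch:** Three estimates gave 1.52, 1.565 and 1.57 rad, all above the 1.47 needed. The spread comes from a roughly 3 mm disagreement between the top and scene cameras about where the fixture sits.
- **Forces:** The highest reading between moves was about 37 N, when the bracket met the fence. The force was about 7 N at the end of the latch swing, probably the knob touching the bracket or its stop.
- **Surroundings:** The spacer, wheel and shield show no movement in the last picture. The offcut was outside that close-up, but the arm never worked near it.

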